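# Complete the row of slats and count it on the tally

## Task

The row of slats in the shallow tray is one short: of the three loose slats, lay the one of the same length as those in the tray flat in the middle of the empty bay, lined up with its neighbours, and let go of it. Only then count it: swing the tally counter's sprung lever all the way to its stop, counter-clockwise seen from above, and release it so that it springs fully home. Leave the other slats and everything else on the table where they are.

Things in the scene. Friction and masses are not known exactly. Their poses are not given: they have to be found in the camera images.
- slat_mid: loose dark wooden slat, 125 x 40 x 30 mm (x, y, z), the same length as the two slats already in the tray. Origin at the centre of the solid (15 mm above what it lies on); x along its length, z up. 105 g.
- slat_short: loose look-alike slat, 85 x 40 x 30 mm; origin and axes likewise. Does not belong in this row.
- slat_long: loose look-alike slat, 165 x 40 x 30 mm; origin and axes likewise. Does not belong in this row.
- row_a: slat of 125 x 40 x 30 mm that already lies in one outer bay of the tray (loose); origin at its centre.
- row_b: slat of 125 x 40 x 30 mm that already lies in the other outer bay of the tray (loose); origin at its centre.
- tray: fixed shallow plywood tray, 165 (x) x 260 (y) mm, floor 6 mm thick, outer rim 14 mm high. Three bays side by side along y, their centres at y = -85, 0 and +85 mm, slats lie in them along x. Origin on the table under the tray's centre, z up.
- tray_bay (a point): centre of the floor of the tray's empty middle bay (6 mm above the table); x along the bay, y across it, z up. The bay is 155 mm long between the rims and 80 mm wide between two ridges 4 mm thick and 8 mm above the tray floor.
- tally: fixed bench tally counter: grey housing 130 x 120 mm, top 60 mm above the table, on a base plate 170 x 140 mm, with a lever on top. Origin on the table under the lever's pivot; the housing reaches from x = -45 to +85 mm; the lever sweeps on the -x side. z up.
- tally_lever (a joint): angle of the advance lever about its vertical pivot, rad: 0 at home, grows counter-clockwise seen from above, 1.2 at its stop. A spring drives it home: about 2 N at the handle at home, 8 N at the stop.
- tally_pivot (a point): the lever's pivot axis, 62 mm above the table; axes as tally (they do not turn with the lever).
- tally_grip (a point): middle of the lever's upright handle, a black round post of 20 mm diameter and 45 mm height, 100 mm from the pivot axis, standing on the outer end of the 8 mm thick steel lever. This point is 98 mm above the table, the post spans 76 to 121 mm. Its x points from the pivot outward along the lever, y in the direction of the advance stroke, z up; it turns with the lever.
- bottle: bystander: closed bottle, 64 mm diameter, 190 mm high; origin under its centre.
- flask: bystander: black flask, 68 mm diameter, 220 mm high; origin under its centre.
- mug: bystander: white mug, 80 mm diameter, 90 mm high; origin under its centre.
- calculator: bystander: desk calculator, 150 x 100 x 20 mm; origin under its centre.
- scissors: bystander: scissors lying flat, about 190 x 90 x 10 mm; origin at the rivet.
- tape: bystander: tape roll lying flat, 100 mm diameter, 48 mm high; origin under its centre.
- marker: bystander: black marker, 140 mm long, 18 mm thick; lying on the table.
Mind the look-alikes: they are no part of the job. Leave any green or orange look-alike of the slat_mid alone.

How it is judged:
By the outcome, as a careful person would: the job done as asked, in the order asked, and still so for the second after the job is handed in, with the robot touching nothing.
It also fails if it takes over 61 s, if anything falls off the work surface, if the arm or the gripper's body presses on something with over 40 N, if the wrist force passes 120 N, or if a joint passes its speed limit or range.

## Robot

A 7-joint arm with a two-finger parallel gripper is mounted at the origin on the work surface. World frame = base frame: x ahead of the robot, y to its left, z up, the work surface at z = 0. Lengths are in m, angles in rad, forces in N, time in s.
With the tool pointing down it reaches from about 0.4 to 0.925 m from the base axis. Payload 5.6 kg.
Tool frame: the origin (TCP) lies on the centre line of the jaws, within the pads' length; the fingertips stand 11 mm ahead of it and the grasp point (between the pads) lies 8 mm behind it; z points along the fingers, y is the line along which they close (so a half turn about z gives the same grasp; the last joint's range is limited). The gripper opens to 85 mm and grips with 20 to 120 N. Pads are 22 mm wide; open, the fingers measure 114 mm over their backs; the gripper's body (76 mm by 85 mm) begins 54 mm behind the grasp point. The pads swing forward as they close: fully open they stand 13 mm farther back than shut.
Start: joints at [-1.205, 0.468, -0.012, 1.603, 0.006, 1.071, -0.056], TCP at [0.258, 0.596, 0.242] pointing down, gripper open.
Joint ranges: [-2.53, 2.53], [-0.31, 2.02], [-1.57, 1.55], [0.28, 2.44], [-1.29, 4.43], [0.15, 1.84], [-2.92, 2.92]. Speed limits (rad/s): [2.57, 2.57, 3.14, 3.14, 3.14, 3.14, 3.14].

## Interface

Orientations are given as a 3x3 rotation matrix whose columns are the frame's x, y, z axes.
In Python, from workcell import ctrl, eyes, workorder gives the robot as it stands.
- The arm moves only by the tool step_arm, never from a script. Its argument "increments" is a list that holds one entry, the list of rows, each a list of 7 numbers: the closure, from -1 (fully open) to 1 (shut), then the shift along the tool's x, y, z each as a share of 0.025 m, from -1 to 1, then the turn, a rotation vector about the tool's x, y, z each as a share of 0.12 rad, from -1 to 1. A call has exactly 10 rows; each row shifts and turns the commanded pose from where the row before left it, along the tool's axes as they then stand; what a row does not reach is not made up. A row lasts 1/12 s, in which the tool goes at most 41.7 mm and 7.16 degrees, less where a joint would pass 70% of its speed; a pose out of reach is approached as far as the arm can. A call with a number of a shift or a turn outside -1 to 1 is refused whole. A call with a gripper value outside its range is refused whole. The fingers move at their own pace and stop on an object; "newtons" is the grip in N (left out, the last holds). Time passes only in rows, so rows that do not move let the fingers close, or fill a call up. It gives the time, the measured TCP pose, the force, the opening and the grip force at its end, in the units of the state.
- ctrl.sense(): the state, without advancing time (a new reading comes with each control period).
- eyes.camera(name): name is "side" or "top"; returns the picture (420x560x3 uint8, red, green, blue); there is no depth.
- eyes.camera_params(name): a dict with "camera_matrix" (3x3 intrinsics, pixels), "xyz" and "attitude" of the camera in the world. Camera axes: x right, y up, looking along -z (the intrinsics and any distortion apply to the point x, -y, -z); pixel columns grow to the right and rows downward; lengths in m; the calibration is good to about 2 mm. A picture is of the moment at which its call begins. camera_params takes no time and is no camera call.
- workorder.sign_off(): hands the job in; it is judged then, once.
The state is a dict: "time": time; "qpos": joint angles; "dq": joint speeds; "joint_torque": joint torques, N m; "ee_pos": TCP position; "orientation": TCP orientation; "wrist_force": force on the tool from outside, world axes, zero at the start; "wrist_torque": the same for the moment, N m; "grip_width": opening from 0.0 (shut) to 1.0 (fully open); "gripper_force": force on a finger pad.
Only numpy, scipy, OpenCV 4.12 (cv2) and the standard library are available. Lean on these libraries where they do the work, as an engineer would, in place of code of your own. Each camera call takes 0.05 s, during which the arm holds its last target. There are 200 camera calls.

## Working session

There is one attempt and no reset: what is moved stays moved. The work goes in short steps, Python scripts to look and compute and a tool call to move; the robot and the scene stay as the last step left them, time stands still between calls to the robot, and variables do not carry over. Pictures are saved under pics/ and viewed, at most 10 in all, crops included, and the job is handed in when it is done.

Besides the shell and the picture viewer there is one more tool, called after "Request:" as a command line: name --argument value ..., lists and objects as JSON in quotes. step_arm: Moves the arm, as the interface text tells. Its arguments: {"type":"object","properties":{"increments":{"type":"array"},"newtons":{"type":"number"}},"required":["increments"]}

```bash
mkdir -p pics
cat > h.py <<'E'
import numpy as np, cv2
from workcell import ctrl, eyes, workorder
def snap(n,f):
    im=eyes.camera(n); cv2.imwrite('pics/'+f,im[:,:,::-1]); return im
E
python3 - <<'E'
from h import *
a=snap('top','t0.png');b=snap('side','s0.png')
for n in('top','side'):print(eyes.camera_params(n))
print(ctrl.sense())
E
```

```text
{'camera_matrix': array([[421.87724266,   0.        , 286.04113003],
       [  0.        , 421.87724266, 208.4378376 ],
       [  0.        ,   0.        ,   1.        ]]), 'xyz': array([0.32150152, 0.01657644, 1.15298016]), 'attitude': array([[-0.01047571,  0.97975864, -0.19990815],
       [-0.99994291, -0.0098429 ,  0.00415911],
       [ 0.00210725,  0.1999403 ,  0.97980581]])}
{'camera_matrix': array([[471.53017672,   0.        , 283.93612618],
       [  0.        , 471.53017672, 209.90447259],
       [  0.        ,   0.        ,   1.        ]]), 'xyz': array([ 0.06866163, -0.91520954,  1.30354043]), 'attitude': array([[ 0.89859556,  0.33960928, -0.27783367],
       [-0.4387366 ,  0.68675389, -0.57955094],
       [-0.00601752,  0.6426777 ,  0.76611302]])}
{'time': 0.1, 'qpos': array([-1.204959  ,  0.46828501, -0.01163402,  1.60355446,  0.00600414,
        1.07139691, -0.05627745]), 'dq': array([ 0.00020938, -0.00200204,  0.00180081, -0.00171749,  0.00083902,
        0.00022882, -0.00134202]), 'joint_torque': array([ 1.03129409e-03, -5.33518553e+01,  2.12666730e-02, -2.51968575e+01,
        1.14584109e-02,  4.33020119e-03,  2.07328094e-05]), 'ee_pos': array([0.2582492 , 0.59595602, 0.24142675]), 'orientation': array([[-9.17578932e-01,  3.97553280e-01, -5.41293863e-04],
       [ 3.97553635e-01,  9.17577687e-01, -1.51521164e-03],
       [-1.05698185e-04, -1.60551962e-03, -9.99998706e-01]]), 'wrist_force': array([-0.58640895, -0.2331936 , -0.36428404]), 'wrist_torque': array([-0.01099888,  0.01159702,  0.06409331]), 'gripper_force': 0.0, 'grip_width': 0.9989157903054486}
```

View pics/t0.png

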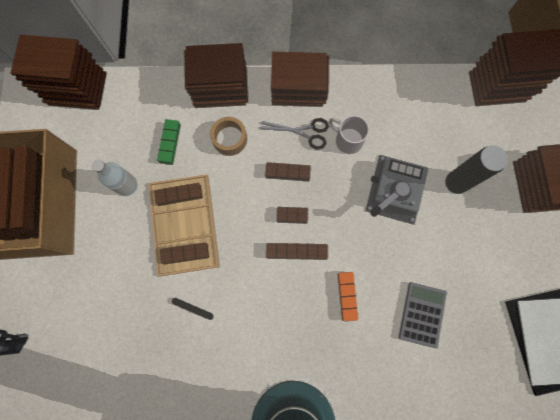

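View pics/s0.png

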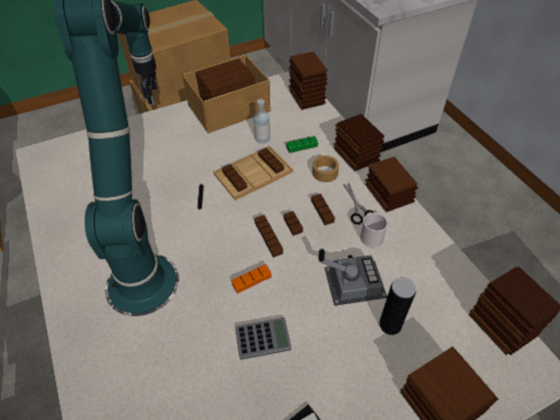

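Run:
```python
import cv2,numpy as np
a=cv2.imread('pics/t0.png');b=cv2.imread('pics/s0.png')
def comp(im,rs,f):
    out=np.zeros((600,800,3),np.uint8);
    for (x,y,w,h),(ox,oy) in rs:
        c=cv2.resize(im[y:y+h,x:x+w],None,fx=5,fy=5,interpolation=cv2.INTER_CUBIC)
        c=cv2.convertScaleAbs(c,alpha=1.5,beta=10)
        for k in range(0,w,10): cv2.putText(c,str(x+k),(5*k,8),0,.28,(0,0,255),1);cv2.line(c,(5*k,10),(5*k,14),(0,0,255),1)
        for k in range(10,h,10): cv2.putText(c,str(y+k),(0,5*k+3),0,.28,(0,0,255),1);cv2.line(c,(20,5*k),(24,5*k),(0,0,255),1)
        out[oy:oy+h*5,ox:ox+w*5]=c
    cv2.imwrite('pics/'+f,out)
comp(a,[((145,168,80,120),(0,0)),((255,155,80,50),(400,0)),((365,150,70,70),(400,250))],'tc.png')
comp(b,[((212,140,85,60),(0,0)),((300,185,40,45),(430,0)),((315,240,80,70),(0,300)),((245,200,70,60),(405,300))],'sc.png')
```

```text
Traceback (most recent call last):
ValueError: could not broadcast input array from shape (350,400,3) into shape (300,400,3)
```

View pics/tc.png

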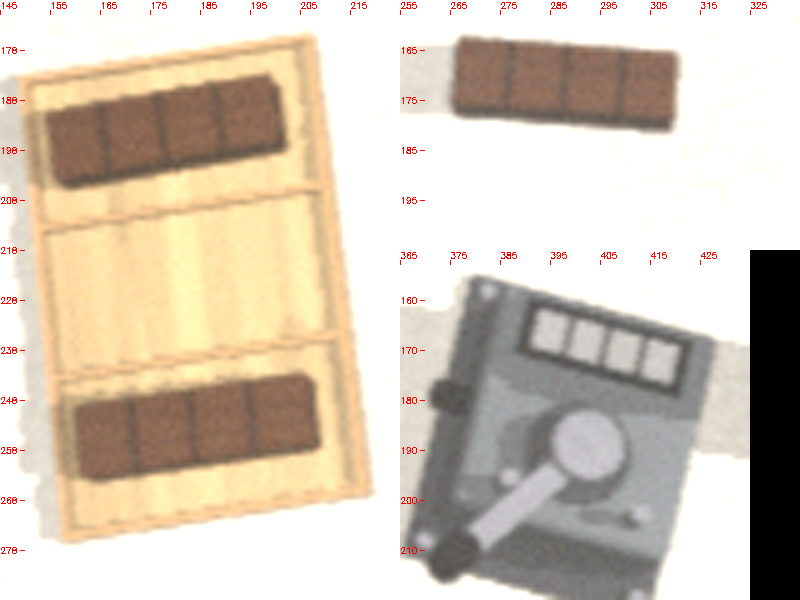

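Run:
```python
import cv2,numpy as np
b=cv2.imread('pics/s0.png')
out=np.zeros((600,800,3),np.uint8)
for (x,y,w,h),(ox,oy) in [((212,142,85,58),(0,0)),((300,185,40,45),(430,0)),((315,242,80,62),(0,290)),((245,200,70,60),(405,300))]:
    c=cv2.resize(b[y:y+h,x:x+w],None,fx=5,fy=5,interpolation=cv2.INTER_CUBIC)
    c=cv2.convertScaleAbs(c,alpha=1.5,beta=10)
    hh=min(h*5,600-oy);ww=min(w*5,800-ox)
    out[oy:oy+hh,ox:ox+ww]=c[:hh,:ww]
cv2.imwrite('pics/sc.png',out)
```

```text
(no output)
```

View pics/sc.png

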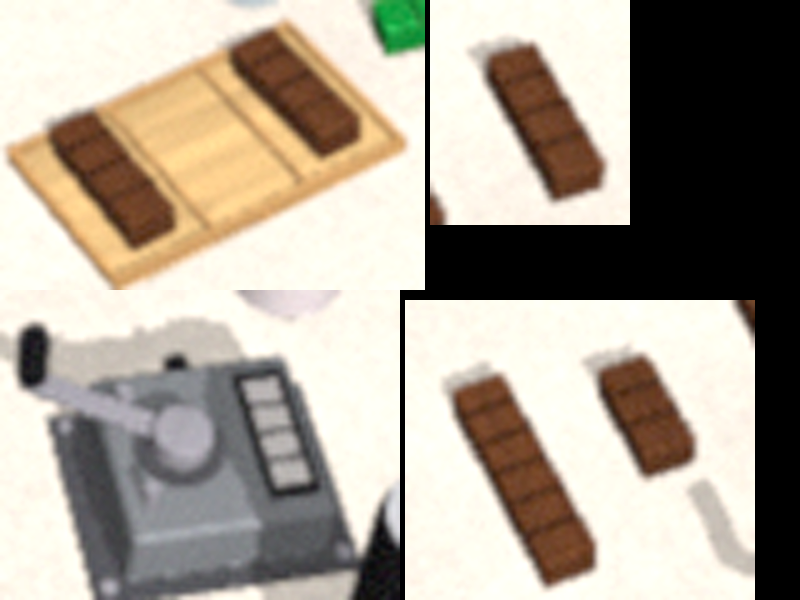

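```bash
cat >> h.py <<'E'
P={}
def cam(n):
    p=eyes.camera_params(n);R=np.array(p['attitude'])@np.diag([1,-1,-1]);return np.array(p['camera_matrix']),R,np.array(p['xyz'])
def proj(n,X):
    K,R,c=cam(n); q=(np.atleast_2d(X)-c)@R@K.T; return q[:,:2]/q[:,2:]
def ray(n,uv):
    K,R,c=cam(n); return c,R@np.linalg.solve(K,[*uv,1])
def atz(n,uv,z):
    c,d=ray(n,uv); return c+d*(z-c[2])/d[2]
def tri(uv1,uv2):
    c1,d1=ray('top',uv1);c2,d2=ray('side',uv2)
    A=np.stack([d1,-d2],1);s=np.linalg.lstsq(A,c2-c1,rcond=None)[0]
    a,b=c1+s[0]*d1,c2+s[1]*d2; return (a+b)/2,np.linalg.norm(a-b)
E
cat > m.py <<'E'
from h import *
from scipy.optimize import least_squares
np.set_printoptions(precision=4,suppress=True)
T=lambda X,Y,o,s:np.array([o[0]+(X-s[0])/5-.4,o[1]+(Y-s[1])/5-.4])
tm=[T(X,Y,(255,155),(400,0)) for X,Y in[(460,38),(679,53),(673,121),(455,107)]]
sm=[T(X,Y,(300,185),(430,0)) for X,Y in[(535,45),(605,162),(550,183),(490,60)]]
tt=[T(X,Y,(145,168),(0,0)) for X,Y in[(25,75),(313,35),(371,494),(65,541)]]
st=[T(X,Y,(212,142),(0,0)) for X,Y in[(287,22),(405,140),(115,273),(10,150)]]
tv=[T(X,Y,(365,150),(400,250)) for X,Y in[(590,445),(452,554)]]
sv=[T(X,Y,(315,242),(0,290)) for X,Y in[(185,432),(33,355)]]
for nm,a,b in(('mid',tm,sm),('tray',tt,st),('tally',tv,sv)):
    for p,q in zip(a,b): print(nm,*tri(p,q))
def fit(a,b,w,l,z):
    # corners order: hi x+y, hi x -y, lo x -y, lo x +y in 'across=x, along=y' sense
    C=np.array([[w,l],[w,-l],[-w,-l],[-w,l]])/2
    def W(p):
        c,s=np.cos(p[2]),np.sin(p[2]); return np.c_[C@np.array([[c,s],[-s,c]])+p[:2],np.full(4,z if len(p)<4 else p[3])]
    f=lambda p:np.r_[(proj('top',W(p))-a).ravel(),(proj('side',W(p))-b).ravel()]
    for p0 in([*tri(a[0],b[0])[0][:2],0],[*tri(a[0],b[0])[0][:2],0,z]):
        r=least_squares(f,p0); print('fit',r.x,np.sqrt(np.mean(r.fun**2)))
    ft=lambda p:(proj('top',W(p))-a).ravel()
    r=least_squares(ft,r.x[:3]);print('top only',r.x)
fit(tm,sm,.04,.125,.03)
fit(tt,st,.165*0+.26*0+.0+ .26,.165,.014)
E
python3 m.py
```

```text
mid [0.6861 0.0645 0.0222] 0.002495452026201186
mid [ 0.6742 -0.0575  0.0279] 0.0021984937428821457
mid [ 0.6349 -0.0532  0.0225] 0.0011125132026533176
mid [0.6482 0.067  0.0213] 0.006212538042226331
tray [0.6318 0.3927 0.0103] 0.0007955892882926457
tray [0.6559 0.2323 0.0084] 0.0029388632160731515
tray [0.3986 0.1915 0.0235] 0.004199586341604714
tray [0.3768 0.3564 0.0106] 0.005526957904202239
tally [ 0.5924 -0.2953  0.0773] 0.0025402078281667666
tally [ 0.5301 -0.2153  0.0964] 0.0009106088830772444
fit [ 0.6585  0.004  -0.0913] 0.8107375407424681
fit [ 0.6608  0.0054 -0.0911  0.0228] 0.6252112760255376
top only [ 0.6577  0.0054 -0.0798]
fit [0.5149 0.2929 0.1405] 0.6904245210958349
fit [0.5154 0.2939 0.1404 0.0115] 0.6717335176927468
top only [0.5139 0.2931 0.1407]
```

Three loose slats (top image): (288,172) ≈ 44 px long, (292,215) ≈ 31 px, and (297,251) ≈ 62 px. The tray slats at (178,195) and (185,253) are ≈ 46 px, so (288,172) is slat_mid. The crop confirms it has 4 segments like the row slats, and it measures about 125 mm. The green one at (169,142) and the orange one at (348,297) are decoys. The tally lever's handle is at (375,211) and its hub at (403,189).

Request:
step_arm --increments '[[[-1, -1, 0, 0, 0, 0, 0.347], [-1, -1, 0, 0, 0, 0, 0.347], [-1, -1, 0, 0, 0, 0, 0.347], [-1, -1, 0, 0, 0, 0, 0.347], [-1, -1, 0, 0, 0, 0, 0.347], [-1, -1, 0, 0, 0, 0, 0.347], [-1, -1, 0, 0, 0, 0, 0.347], [-1, -1, 0, 0, 0, 0, 0.347], [-1, -1, 0, 0, 0, 0, 0.347], [-1, -1, 0, 0, 0, 0, 0.347]]]'

```text
time: 0.93
ee_pos: [0.4645, 0.456, 0.2417]
orientation: [[-0.677, 0.736, -0.001], [0.736, 0.677, -0.001], [-0.0, -0.001, -1.0]]
wrist_force: [0.1, 0.5, 0.1]
grip_width: 0.999
gripper_force: 0.0
```

```bash
cat > m2.py <<'E'
from m import *
import io
ty=0.1405;c=np.array([.5149,.2929]);Rz=np.array([[np.cos(ty),-np.sin(ty)],[np.sin(ty),np.cos(ty)]])
for nm,q in(('a',[(45,113),(270,75),(286,145),(57,182)]),('b',[(75,408),(307,375),(319,440),(92,473)])):
    W=np.array([atz('top',T(X,Y,(145,168),(0,0)),.036)[:2] for X,Y in q]); L=(W-c)@Rz
    m=W.mean(0); d=(W[0]+W[3]-W[1]-W[2])/2
    print(nm,'centre in tray (across,along)',L.mean(0),'len',np.hypot(*d),'yaw',np.arctan2(-d[0],d[1]))
W=np.array([atz('top',T(X,Y,(145,168),(0,0)),.014)[:2] for X,Y in[(42,230),(322,188),(335,338),(57,380)]]);print('ridges',(W-c)@Rz)
print('knob',tri((374,179.5),(349.8,256)), 'bottle base',atz('top',(125,186),0))
s=ctrl.sense();print(s['time'],s['ee_pos'],s['qpos'])
E
python3 m2.py | tail -9
```

```text
top only [0.5139 0.2931 0.1407]
a centre in tray (across,along) [0.0806 0.0024] len 0.12416035052762202 yaw 0.1598266695350317
b centre in tray (across,along) [-0.0821  0.0008] len 0.12174997814792077 yaw 0.13350027514757115
ridges [[ 0.0397  0.0796]
 [ 0.0401 -0.0751]
 [-0.0438 -0.0725]
 [-0.044   0.0789]]
knob (array([ 0.6287, -0.2294,  0.0424]), np.float64(0.00486006205939086)) bottle base [0.6258 0.4647 0.    ]
0.9333 [0.4645 0.456  0.2417] [-0.9278  0.4684  0.138   1.6082 -0.0707  1.0707 -0.0271]
```

Request:
step_arm --increments '[[[-1, -1, 0, 0, 0, 0, 0.347], [-1, -1, 0, 0, 0, 0, 0.347], [-1, -1, 0, 0, 0, 0, 0.347], [-1, -1, 0, 0, 0, 0, 0.347], [-1, -1, 0, 0, 0, 0, 0.347], [-1, -1, 0, 0, 0, 0, 0.347], [-1, -1, 0, 0, 0, 0, 0.347], [-1, -1, 0, 0, 0, 0, 0.347], [-1, -1, 0, 0, 0, 0, 0.347], [-1, -1, 0, 0, 0, 0, 0.347]]]'

```text
time: 1.77
ee_pos: [0.5955, 0.2453, 0.2417]
orientation: [[-0.321, 0.947, -0.001], [0.947, 0.321, -0.0], [-0.0, -0.001, -1.0]]
wrist_force: [-0.2, 0.1, -0.4]
grip_width: 1.001
gripper_force: 0.0
```

Request:
step_arm --increments '[[[-1, -1, 0, 0.5, 0, 0, 0.347], [-1, -1, 0, 0.5, 0, 0, 0.347], [-1, -1, 0, 0.5, 0, 0, 0.347], [-1, -1, 0, 0.5, 0, 0, 0.347], [-1, -1, 0, 0.5, 0, 0, 0.347], [-1, -1, 0, 0.5, 0, 0, 0.347], [-1, -1, 0, 0, 0, 0, 0.347], [-1, -1, 0, 0, 0, 0, 0.347], [-1, -0.5, 0, 0, 0, 0, 0.347], [-1, 0, 0, 0, 0, 0, 0.347]]]'

```text
time: 2.6
ee_pos: [0.6313, 0.0336, 0.1672]
orientation: [[0.096, 0.995, -0.0], [0.995, -0.096, -0.002], [-0.002, -0.0, -1.0]]
wrist_force: [-0.2, -0.7, -0.4]
grip_width: 0.999
gripper_force: 0.0
```

Request:
step_arm --increments '[[[-1, -0.35, 0.41, 0, 0, 0, 0], [-1, -0.35, 0.41, 0, 0, 0, 0], [-1, -0.35, 0.41, 0.8, 0, 0, 0], [-1, 0, 0, 0.8, 0, 0, 0], [-1, 0, 0, 0.8, 0, 0, 0], [-1, 0, 0, 0.8, 0, 0, 0], [-1, 0, 0, 0.8, 0, 0, 0], [-1, 0, 0, 0.8, 0, 0, 0], [-1, 0, 0, 0.7, 0, 0, 0], [-1, 0, 0, 0.35, 0, 0, 0]]]' --newtons 40

```text
time: 3.43
ee_pos: [0.6594, 0.0095, 0.0184]
orientation: [[0.086, 0.996, -0.003], [0.996, -0.086, -0.0], [-0.0, -0.003, -1.0]]
wrist_force: [-1.0, 0.2, -0.7]
grip_width: 1.001
gripper_force: 0.0
```

Run:
```python
from h import *
a=snap('top','t1.png')[150:200,240:340];b=snap('side','s1.png')[170:250,270:370]
c=np.zeros((600,700,3),np.uint8)
for y,i in((0,a),(250,b)):
    i=cv2.resize(i,None,fx=4.3,fy=4.3,interpolation=cv2.INTER_CUBIC)[:,:,::-1];c[y:y+i.shape[0],:i.shape[1]]=cv2.convertScaleAbs(i,alpha=1.5,beta=10)
cv2.imwrite('pics/c1.png',c);print(ctrl.sense()['ee_pos'])
```

```text
[0.65924077 0.00935668 0.01911522]
```

View pics/c1.png

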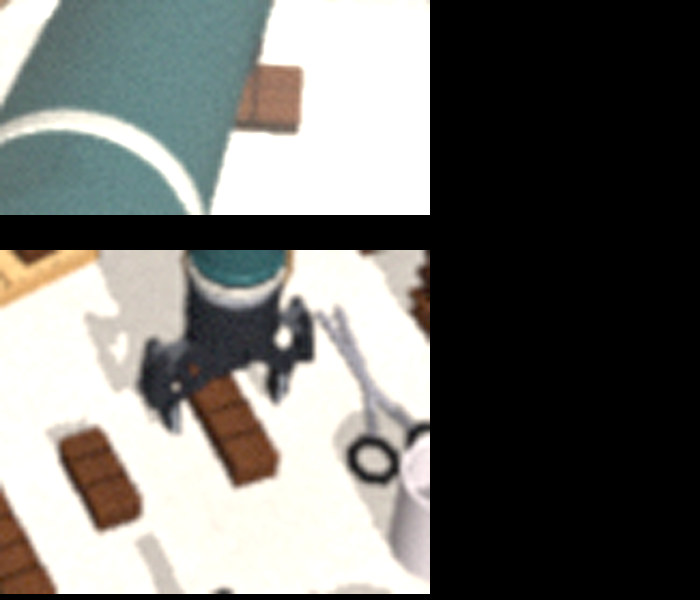

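Request:
step_arm --increments '[[[-1, -0.17, 0, 0, 0, 0, 0], [-1, 0, 0, 0, 0, 0, 0], [1, 0, 0, 0, 0, 0, 0], [1, 0, 0, 0, 0, 0, 0], [1, 0, 0, 0, 0, 0, 0], [1, 0, 0, 0, 0, 0, 0], [1, 0, 0, 0, 0, 0, 0], [1, 0, 0, 0, 0, 0, 0], [1, 0, 0, 0, 0, 0, 0], [1, 0, 0, 0, 0, 0, 0]]]' --newtons 40

```text
time: 4.37
ee_pos: [0.6601, 0.0053, 0.0219]
orientation: [[0.087, 0.996, 0.001], [0.996, -0.087, 0.0], [0.0, 0.001, -1.0]]
wrist_force: [-0.4, 1.0, 5.6]
grip_width: 0.459
gripper_force: 42.8
```

Request:
step_arm --increments '[[[-0.5, 0, 0, 0, 0, 0, 0], [-0.5, 0, 0, 0, 0, 0, 0], [-0.5, 0, 0, 0, 0, 0, 0], [-0.5, 0, 0, -0.3, 0, 0, 0], [1, 0, 0, 0, 0, 0, 0], [1, 0, 0, 0, 0, 0, 0], [1, 0, 0, 0, 0, 0, 0], [1, 0, 0, 0, 0, 0, 0], [1, 0, 0, 0, 0, 0, 0], [1, 0, 0, 0, 0, 0, 0]]]' --newtons 40

```text
time: 5.2
ee_pos: [0.6602, 0.0051, 0.0293]
orientation: [[0.087, 0.996, 0.002], [0.996, -0.087, 0.0], [0.0, 0.002, -1.0]]
wrist_force: [0.5, -1.0, 6.1]
grip_width: 0.456
gripper_force: 42.0
```

Request:
step_arm --increments '[[[1, 0, 0, -0.5, 0, 0, 0], [1, 0, 0, -1, 0, 0, 0], [1, 0, 0, -1, 0, 0, 0], [1, 0, 0, -1, 0, 0, 0], [1, 0, 0, -0.7, 0, 0, -0.4], [1, 0, 0, 0, 0, 0, -0.4], [1, 0, 0, 0, 0, 0, -0.4], [1, 0, 0, 0, 0, 0, -0.4], [1, 0, 0, 0, 0, 0, -0.3], [1, 0, 0, 0, 0, 0, 0]]]'

```text
time: 6.03
ee_pos: [0.6589, 0.0051, 0.1337]
orientation: [[-0.141, 0.99, -0.001], [0.99, 0.141, 0.0], [0.0, -0.001, -1.0]]
wrist_force: [0.1, -0.4, -1.2]
grip_width: 0.453
gripper_force: 41.2
```

Request:
step_arm --increments '[[[1, 0.5, -0.17, 0, 0, 0, 0], [1, 0.9, -0.3, 0, 0, 0, 0], [1, 0.9, -0.3, 0, 0, 0, 0], [1, 0.9, -0.3, 0, 0, 0, 0], [1, 0.9, -0.3, 0, 0, 0, 0], [1, 0.9, -0.3, 0, 0, 0, 0], [1, 0.9, -0.3, 0, 0, 0, 0], [1, 0.9, -0.3, 0, 0, 0, 0], [1, 0.9, -0.3, 0, 0, 0, 0], [1, 0.9, -0.3, 0, 0, 0, 0]]]'

```text
time: 6.87
ee_pos: [0.5566, 0.2098, 0.1335]
orientation: [[-0.14, 0.99, -0.001], [0.99, 0.14, 0.0], [0.0, -0.001, -1.0]]
wrist_force: [-0.3, 0.8, -1.8]
grip_width: 0.455
gripper_force: 41.2
```

Request:
step_arm --increments '[[[1, 0.9, -0.3, 0, 0, 0, 0], [1, 0.9, -0.3, 0, 0, 0, 0], [1, 0.9, -0.3, 0, 0, 0, 0], [1, 0.9, -0.3, 0, 0, 0, 0], [1, 0, 0, 0, 0, 0, 0], [1, 0, 0, 0, 0, 0, 0], [1, 0, 0, 0, 0, 0, 0], [1, 0, 0, 0, 0, 0, 0], [1, 0, 0, 0, 0, 0, 0], [1, 0, 0, 0, 0, 0, 0]]]'

```text
time: 7.7
ee_pos: [0.5164, 0.2919, 0.1336]
orientation: [[-0.138, 0.99, 0.0], [0.99, 0.138, -0.0], [-0.0, 0.0, -1.0]]
wrist_force: [-0.1, -0.3, -1.1]
grip_width: 0.452
gripper_force: 41.2
```

Run:
```python
from h import *
a=snap('top','t2.png');b=snap('side','s2.png')
c=np.zeros((600,800,3),np.uint8)
i=cv2.convertScaleAbs(cv2.resize(a[150:290,130:240,::-1],None,fx=4,fy=4,interpolation=cv2.INTER_CUBIC),alpha=1.5,beta=10);c[:560,:440]=i
i=cv2.convertScaleAbs(cv2.resize(b[110:220,205:295,::-1],None,fx=4,fy=4,interpolation=cv2.INTER_CUBIC),alpha=1.5,beta=10);c[:440,440:]=i
cv2.imwrite('pics/c2.png',c)
s=ctrl.sense();print(s['ee_pos'],s['orientation'],s['gripper_force'])
```

```text
[0.5163128  0.29223635 0.13357871] [[-1.38989894e-01  9.90293794e-01  1.01594553e-04]
 [ 9.90293792e-01  1.38989905e-01 -1.06493183e-04]
 [-1.19580155e-04  8.58069789e-05 -9.99999989e-01]] 41.21662259101868
```

View pics/c2.png

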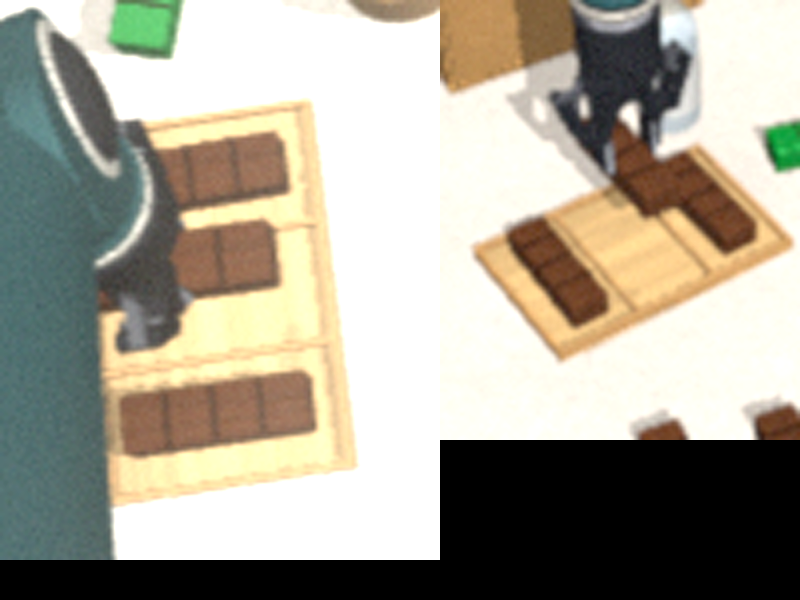

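The held slat is over the middle bay, aligned with its neighbours. In the crop its -y end is at (275,250), between row_a's end at (285,165) and row_b's at (313,405). Next I lower it.

Request:
step_arm --increments '[[[1, 0, -0.08, 0.6, 0, 0, 0], [1, 0, 0, 0.7, 0, 0, 0], [1, 0, 0, 0.7, 0, 0, 0], [1, 0, 0, 0.6, 0, 0, 0], [1, 0, 0, 0.5, 0, 0, 0], [1, 0, 0, 0.4, 0, 0, 0], [1, 0, 0, 0.3, 0, 0, 0], [1, 0, 0, 0.1, 0, 0, 0], [1, 0, 0, 0, 0, 0, 0], [1, 0, 0, 0, 0, 0, 0]]]'

```text
time: 8.63
ee_pos: [0.5145, 0.2928, 0.0365]
orientation: [[-0.14, 0.99, 0.001], [0.99, 0.14, 0.001], [0.0, 0.001, -1.0]]
wrist_force: [-0.3, 0.8, -2.5]
grip_width: 0.457
gripper_force: 41.2
```

Request:
step_arm --increments '[[[1, 0, 0, 0.06, 0, 0, 0], [1, 0, 0, 0, 0, 0, 0], [-0.15, 0, 0, 0, 0, 0, 0], [-0.15, 0, 0, 0, 0, 0, 0], [-0.15, 0, 0, 0, 0, 0, 0], [-0.15, 0, 0, 0, 0, 0, 0], [-0.15, 0, 0, -0.2, 0, 0, 0], [-0.15, 0, 0, -0.4, 0, 0, 0], [-0.15, 0, 0, -0.8, 0, 0, 0], [-0.15, 0, 0, -1, 0, 0, 0]]]'

```text
time: 9.47
ee_pos: [0.5132, 0.292, 0.0947]
orientation: [[-0.14, 0.99, -0.002], [0.99, 0.14, -0.002], [-0.001, -0.002, -1.0]]
wrist_force: [-0.5, 0.5, -0.1]
grip_width: 0.576
gripper_force: 0.0
```

Request:
step_arm --increments '[[[0, 0, 0, -1, 0, 0, 0], [0, 0, 0, -1, 0, 0, 0], [0, 0, 0, -1, 0, 0, 0], [0, 0, 0, -1, 0, 0, 0], [0, -1, 0, 0, 0, 0, 0], [0, -1, 0, 0, 0, 0, 0], [0, -1, 0, 0, 0, 0, 0], [0, -1, 0, 0, 0, 0, 0], [0, -1, 0, 0, 0, 0, 0], [0, -1, 0, 0, 0, 0, 0]]]'

```text
time: 10.3
ee_pos: [0.5351, 0.1429, 0.1956]
orientation: [[-0.14, 0.99, 0.001], [0.99, 0.14, 0.001], [0.001, 0.001, -1.0]]
wrist_force: [0.2, -0.1, -0.1]
grip_width: 0.498
gripper_force: 0.0
```

Request:
step_arm --increments '[[[0, -1, 0, 0, 0, 0, 0], [0, -1, 0, 0, 0, 0, 0], [0, -1, 0, 0, 0, 0, 0], [0, -1, 0, 0, 0, 0, 0], [0, -1, 0, 0, 0, 0, 0], [0, -1, 0, 0, 0, 0, 0], [0, -1, 0, 0, 0, 0, 0], [0, -1, 0, 0, 0, 0, 0], [0, 0, 0, 0, 0, 0, 0], [0, 0, 0, 0, 0, 0, 0]]]'

```text
time: 11.13
ee_pos: [0.5631, -0.0558, 0.1955]
orientation: [[-0.137, 0.991, 0.001], [0.991, 0.137, -0.0], [-0.0, 0.001, -1.0]]
wrist_force: [1.0, 0.9, 0.1]
grip_width: 0.498
gripper_force: 0.0
```

Run:
```python
from h import *
a=snap('top','t3.png');b=snap('side','s3.png')
c=np.zeros((600,800,3),np.uint8)
i=cv2.convertScaleAbs(cv2.resize(a[168:288,145:225,::-1],None,fx=5,fy=5,interpolation=cv2.INTER_CUBIC),alpha=1.5,beta=10);c[:600,:400]=i
i=cv2.convertScaleAbs(cv2.resize(b[120:270,200:300,::-1],None,fx=4,fy=4,interpolation=cv2.INTER_CUBIC),alpha=1.5,beta=10);c[:600,400:]=i
cv2.imwrite('pics/c3.png',c)
s=ctrl.sense();print(s['time'],s['ee_pos'],s['orientation'],s['qpos'],s['grip_width'])
```

```text
11.2333 [ 0.5630858  -0.05311252  0.19503209] [[-1.40824057e-01  9.90034525e-01  4.73980057e-04]
 [ 9.90034345e-01  1.40823631e-01  8.36628663e-04]
 [ 7.61543668e-04  5.87073978e-04 -9.99999538e-01]] [-0.30617646  0.39454976  0.4298569   1.88022411 -0.20552757  0.90946787
  0.36276254] 0.4986002330364247
```

View pics/c3.png

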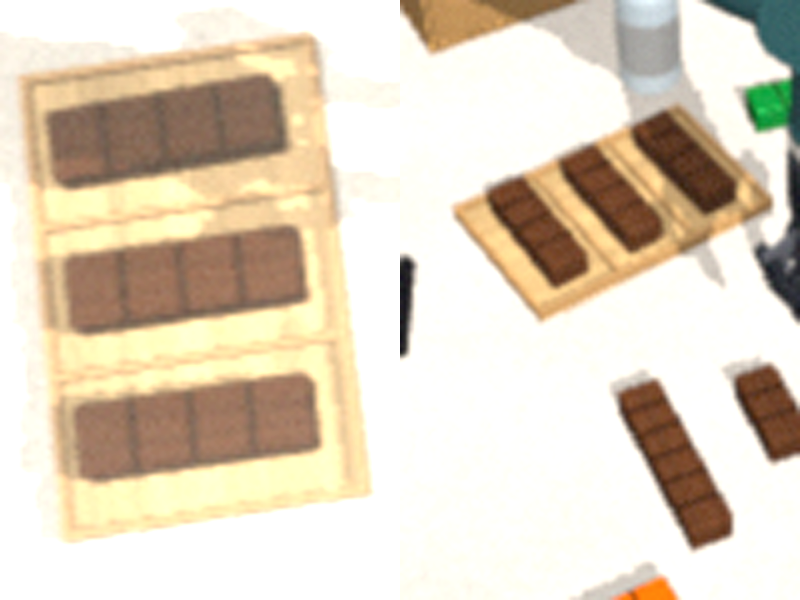

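```bash
cat > m3.py <<'E'
from m2 import *
S=lambda X,Y:np.array([200+(X-400)/4-.375,120+Y/4-.375])
for nm,q in(('a',[(47,113),(276,75),(286,145),(57,182)]),('m',[(65,257),(300,227),(307,295),(77,328)]),('b',[(75,406),(313,375),(319,443),(87,473)])):
    W=np.array([atz('top',T(X,Y,(145,168),(0,0)),.036)[:2] for X,Y in q]); L=(W-c)@Rz
    d=(W[0]+W[3]-W[1]-W[2])/2
    print(nm,'centre',L.mean(0),'len',np.hypot(*d),'yaw',np.arctan2(-d[0],d[1]))
E
python3 m3.py|tail -3
python3 - <<'E'
# automatic: gradient-free check by dark mask
import sys;sys.path.insert(0,'.')
from h import *
im=cv2.imread('pics/t3.png');h=im.astype(int)
m=((h.sum(2)<230)).astype(np.uint8);m[:, :145]=0;m[:,222:]=0;m[:172]=0;m[272:]=0
m=cv2.morphologyEx(m,cv2.MORPH_CLOSE,np.ones((3,3)))
n,l,st,ce=cv2.connectedComponentsWithStats(m)
for i in range(1,n):
    if st[i,4]>200:
        cs,_=cv2.findContours((l==i).astype(np.uint8),0,2);r=cv2.minAreaRect(cs[0])
        p=atz('top',r[0],.034)[:2]-[.5149,.2929];t=.1405
        print(st[i],r,p@np.array([[np.cos(t),-np.sin(t)],[np.sin(t),np.cos(t)]]))
E
```

```text
a centre [0.0804 0.0013] len 0.12524060906923792 yaw 0.1583487545181794
m centre [-0.0026 -0.0015] len 0.1249931898839094 yaw 0.12727544647057024
b centre [-0.0822  0.0007] len 0.12451169678544739 yaw 0.11958639680470386
[155 183  47  22 702] ((177.90011596679688, 193.91714477539062), (15.403865814208984, 46.23976135253906), 80.27242279052734) [0.07931166 0.00205314]
[159 214  47  21 674] ((181.79998779296875, 223.5999755859375), (14.9906644821167, 46.10336685180664), 81.8698959350586) [-0.00389912 -0.00012288]
[161 244  47  20 485] ((184.49998474121094, 252.99996948242188), (14.566399574279785, 45.961944580078125), 81.8698959350586) [-0.08355338  0.00082512]
```

Top view: the slat lies flat in the middle bay, within about 2 mm of centre and parallel to its neighbours (centre px (182,224)). Next is the lever.

Request:
step_arm --increments '[[[-0.4, 0, 0, 0, 0, 0, -0.86], [-0.4, 0, 0, 0, 0, 0, -0.86], [-0.4, 0, 0, 0, 0, 0, -0.86], [-0.4, 0, 0, 0, 0, 0, -0.86], [-0.4, 0, 0, 0, 0, 0, -0.88], [-0.4, -0.86, -1, 0, 0, 0, 0], [-0.4, -0.86, -1, 0, 0, 0, 0], [-0.4, -0.86, -1, 0, 0, 0, 0], [-0.4, -0.86, -1, 0, 0, 0, 0], [-0.4, -0.86, -1, 0, 0, 0, 0]]]'

```text
time: 12.07
ee_pos: [0.5302, -0.215, 0.1949]
orientation: [[-0.615, 0.789, 0.001], [0.789, 0.615, 0.001], [0.0, 0.001, -1.0]]
wrist_force: [1.8, -0.6, 0.2]
grip_width: 0.696
gripper_force: 0.0
```

Request:
step_arm --increments '[[[-0.4, 0, 0, 0.4, 0, 0, 0], [-0.4, 0, 0, 0.4, 0, 0, 0], [-0.4, 0, 0, 0.2, 0, 0, 0], [-0.4, 0, 0, 0, 0, 0, 0], [-0.4, 0, 0, 0, 0, 0, 0], [-0.4, 0, 0, 0, 0, 0, 0], [-0.4, 0, 0, 0, 0, 0, 0], [-0.4, 0, 0, 0, 0, 0, 0], [-0.4, 0, 0, 0, 0, 0, 0], [-0.4, 0, 0, 0, 0, 0, 0]]]'

```text
time: 12.9
ee_pos: [0.5302, -0.2154, 0.1698]
orientation: [[-0.613, 0.79, 0.0], [0.79, 0.613, -0.0], [-0.0, 0.0, -1.0]]
wrist_force: [-0.1, 0.3, -0.3]
grip_width: 0.699
gripper_force: 0.0
```

Run:
```python
from h import *
a=snap('top','t4.png');b=snap('side','s4.png')
c=np.zeros((600,800,3),np.uint8)
i=cv2.convertScaleAbs(cv2.resize(a[150:250,340:440,::-1],None,fx=4,fy=4,interpolation=cv2.INTER_CUBIC),alpha=1.5,beta=10);c[:400,:400]=i
i=cv2.convertScaleAbs(cv2.resize(b[200:320,290:390,::-1],None,fx=4,fy=4,interpolation=cv2.INTER_CUBIC),alpha=1.5,beta=10);c[:480,400:]=i
cv2.imwrite('pics/c4.png',c)
s=ctrl.sense();print(s['time'],s['ee_pos'],s['orientation'],s['qpos'],s['grip_width'])
print(proj('side',s['ee_pos']),proj('side',s['ee_pos']*[1,1,0]+[0,0,.121]))
```

```text
13.0 [ 0.53013564 -0.21550775  0.16966834] [[-6.12375774e-01  7.90566791e-01  2.45648563e-04]
 [ 7.90566806e-01  6.12375801e-01 -5.11573769e-05]
 [-1.90872559e-04  1.62874061e-04 -9.99999969e-01]] [ 0.04786739  0.43298007  0.35563613  1.87945111 -0.19364833  0.86233994
  1.15899045] 0.69823163534398
[[322.44021503 240.65968265]] [[321.53894276 250.10745873]]
```

View pics/c4.png

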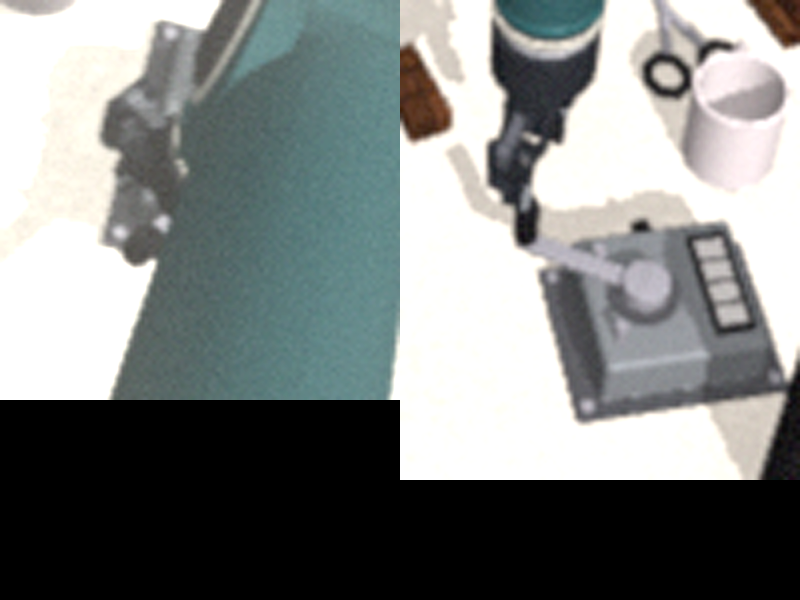

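Side view: the gripper hovers directly above the black post (crop (525,225), i.e. px (321,256)), matching the projected TCP column of 321.5. I'll descend around it.

Request:
step_arm --increments '[[[-0.4, 0, 0, 0.4, 0, 0, 0], [-0.4, 0, 0, 0.4, 0, 0, 0], [-0.4, 0, 0, 0.4, 0, 0, 0], [-0.4, 0, 0, 0.4, 0, 0, 0], [-0.4, 0, 0, 0.4, 0, 0, 0], [-0.4, 0, 0, 0.4, 0, 0, 0], [-0.4, 0, 0, 0.2, 0, 0, 0], [-0.4, 0, 0, 0, 0, 0, 0], [-0.4, 0, 0, 0, 0, 0, 0], [-0.4, 0, 0, 0, 0, 0, 0]]]'

```text
time: 13.83
ee_pos: [0.5304, -0.2157, 0.1049]
orientation: [[-0.612, 0.791, 0.001], [0.791, 0.612, -0.0], [-0.001, 0.0, -1.0]]
wrist_force: [0.1, -0.6, 0.4]
grip_width: 0.696
gripper_force: 0.0
```

Request:
step_arm --increments '[[[0.2, 0, 0, 0, 0, 0, 0], [0.2, 0, 0, 0, 0, 0, 0], [0.2, 0, 0, 0, 0, 0, 0], [0.2, 0, 0, 0, 0, 0, 0], [0.2, 0, 0, 0, 0, 0, 0], [0.2, -0.02, -0.4, 0, 0, 0, -0.83], [0.2, -0.02, -0.4, 0, 0, 0, -0.83], [0.2, -0.02, -0.4, 0, 0, 0, -0.83], [0.2, -0.02, -0.4, 0, 0, 0, -0.83], [0.2, -0.02, -0.4, 0, 0, 0, -0.83]]]'

```text
time: 14.67
ee_pos: [0.5005, -0.2533, 0.1047]
orientation: [[-0.918, 0.396, 0.002], [0.396, 0.918, 0.001], [-0.001, 0.002, -1.0]]
wrist_force: [4.0, 3.2, -1.6]
grip_width: 0.398
gripper_force: 2.2
```

Request:
step_arm --increments '[[[0.2, -0.02, -0.4, 0, 0, 0, -0.83], [0.2, -0.02, -0.4, 0, 0, 0, -0.83], [0.2, -0.02, -0.4, 0, 0, 0, -0.83], [0.2, -0.02, -0.4, 0, 0, 0, -0.83], [0.2, -0.02, -0.4, 0, 0, 0, -0.83], [0.2, -0.02, -0.4, 0, 0, 0, -0.83], [0.2, -0.02, -0.4, 0, 0, 0, -0.83], [0.2, 0, 0, 0, 0, 0, 0], [0.2, 0, 0, 0, 0, 0, 0], [0.2, 0, 0, 0, 0, 0, 0]]]'

```text
time: 15.5
ee_pos: [0.4959, -0.3199, 0.1045]
orientation: [[-0.96, -0.281, -0.0], [-0.281, 0.96, 0.005], [-0.001, 0.004, -1.0]]
wrist_force: [0.8, 7.1, 2.9]
grip_width: 0.401
gripper_force: 3.5
```

Run:
```python
from h import *
s=ctrl.sense();o=s['orientation'];p=s['ee_pos']-[.5924,-.2953,0]
print(p,np.hypot(*p[:2]),'angle',np.arctan2(p[1],p[0])%6.283,'tooly',np.arctan2(o[1,1],o[0,1]),'F tool',o.T@s['wrist_force'],s['gripper_force'],s['qpos'])
```

```text
[-0.09649027 -0.02461191  0.10445386] 0.09957971174939319 angle 3.3911533390520714 tooly 1.8556878858986119 F tool [-2.733712    6.58139452 -2.87242203] 3.463857024908066 [ 0.49462305  0.54004632  0.03061736  1.85266974 -0.02867356  0.75170752
  2.39756286]
```

Request:
step_arm --increments '[[[0.2, -0.02, -0.16, 0, 0, 0, -0.3], [0.2, -0.02, -0.16, 0, 0, 0, -0.3], [0.2, 0, -0.16, 0, 0, 0, -0.3], [0.2, 0, 0, 0, 0, 0, 0], [0.2, 0, 0, 0, 0, 0, 0], [0.2, 0, 0, 0, 0, 0, 0], [0.2, 0, 0, 0, 0, 0, 0], [0.2, 0, 0, 0, 0, 0, 0], [0.2, 0, 0, 0, 0, 0, 0], [0.2, 0, 0, 0, 0, 0, 0]]]'

```text
time: 16.33
ee_pos: [0.4995, -0.3306, 0.1044]
orientation: [[-0.924, -0.383, -0.003], [-0.383, 0.924, 0.005], [0.0, 0.006, -1.0]]
wrist_force: [-1.5, 6.9, 5.2]
grip_width: 0.4
gripper_force: 4.0
```

Request:
step_arm --increments '[[[0.2, -0.02, -0.16, 0, 0, 0, -0.3], [0.2, -0.02, -0.16, 0, 0, 0, -0.3], [0.2, 0, 0, 0, 0, 0, 0], [0.2, 0, 0, 0, 0, 0, 0], [0.2, 0, 0, 0, 0, 0, 0], [0.2, 0, 0, 0, 0, 0, 0], [0.2, 0, 0, 0, 0, 0, 0], [0.2, 0, 0, 0, 0, 0, 0], [0.2, 0, 0, 0, 0, 0, 0], [0.2, 0, 0, 0, 0, 0, 0]]]'

```text
time: 17.17
ee_pos: [0.5009, -0.3312, 0.1039]
orientation: [[-0.893, -0.451, -0.011], [-0.451, 0.892, 0.015], [0.003, 0.019, -1.0]]
wrist_force: [-10.0, 22.2, 15.9]
grip_width: 0.403
gripper_force: 12.5
```

```bash
cat > st.py <<'E'
from h import *
s=ctrl.sense();o=s['orientation'];p=s['ee_pos']-[.5924,-.2953,0]
print(p,np.hypot(*p[:2]),'angle',np.arctan2(p[1],p[0])%6.283,'tooly',np.arctan2(o[1,1],o[0,1]),'F tool',o.T@s['wrist_force'],s['gripper_force'],s['qpos'])
E
python3 st.py
```

```text
[-0.0914799  -0.03589304  0.10388527] 0.09826943783425271 angle 3.515310051340789 tooly 2.038422081306972 F tool [ -1.00417867  24.65739359 -15.47665781] 12.50430554151535 [ 5.43654249e-01  5.62553327e-01 -1.50321510e-02  1.81260933e+00
  6.26610562e-04  7.84093383e-01  2.56887223e+00]
```

Request:
step_arm --increments '[[[0.2, 0, 0.3, 0, 0, 0, 0.5], [0.2, 0, 0.3, 0, 0, 0, 0.5], [0.2, 0, 0.2, 0, 0, 0, 0.5], [0.2, 0, 0.4, 0, 0, 0, 0.83], [0.2, -0.02, 0.4, 0, 0, 0, 0.83], [0.2, -0.02, 0.4, 0, 0, 0, 0.83], [0.2, -0.02, 0.4, 0, 0, 0, 0.83], [0.2, -0.02, 0.4, 0, 0, 0, 0.83], [0.2, -0.02, 0.4, 0, 0, 0, 0.83], [0.2, -0.02, 0.4, 0, 0, 0, 0.83]]]'

```text
time: 18.0
ee_pos: [0.5008, -0.2524, 0.1046]
orientation: [[-0.914, 0.405, 0.001], [0.405, 0.914, 0.002], [-0.0, 0.002, -1.0]]
wrist_force: [3.2, 2.7, -1.9]
grip_width: 0.402
gripper_force: 1.5
```

```bash
python3 st.py
```

```text
[-0.09157134  0.0429228   0.10457026] 0.10113197614045465 angle 2.703267431287761 tooly 1.1532760921131224 F tool [-1.86335029  3.79343752  1.87515459] 1.5277671441435814 [ 0.24974689  0.50191232  0.20060239  1.93622069 -0.14909308  0.7172077
  1.69212536]
```

Request:
step_arm --increments '[[[0.2, -0.02, 0.4, 0, 0, 0, 0.83], [0.2, -0.02, 0.4, 0, 0, 0, 0.83], [0.2, -0.02, 0.4, 0, 0, 0, 0.83], [0.2, -0.02, 0.4, 0, 0, 0, 0.83], [0.2, -0.02, 0.35, 0, 0, 0, 0.7], [0.2, 0, 0, 0, 0, 0, 0], [-0.4, 0, 0, 0, 0, 0, 0], [-0.4, 0, 0, 0, 0, 0, 0], [-0.4, 0, 0, 0, 0, 0, 0], [-0.4, 0, 0, 0, 0, 0, 0]]]'

```text
time: 18.83
ee_pos: [0.529, -0.217, 0.1046]
orientation: [[-0.624, 0.781, -0.0], [0.781, 0.624, -0.0], [-0.0, -0.0, -1.0]]
wrist_force: [0.1, 0.5, 0.1]
grip_width: 0.698
gripper_force: 0.0
```

```bash
python3 st.py
```

```text
[-0.06335445  0.07834858  0.10460147] 0.10075855771691865 angle 2.2507730079287835 tooly 0.6743098881725541 F tool [ 0.33406558  0.34257092 -0.09458019] 0.0 [ 0.08286414  0.52604488  0.31836478  1.91540858 -0.2360959   0.73626996
  1.21125105]
```

No contact, and the TCP is back at the home angle. I'll lift straight up, move clear and check.

Request:
step_arm --increments '[[[-0.4, 0, 0, -0.4, 0, 0, 0], [-0.4, 0, 0, -0.8, 0, 0, 0], [-0.4, 0, 0, -1, 0, 0, 0], [-0.4, 0, 0, -1, 0, 0, 0], [-0.4, 0, 0, -1, 0, 0, 0], [-0.4, 0.9, 0, 0, 0, 0, 0], [-0.4, 0.9, 0, 0, 0, 0, 0], [-0.4, 0.9, 0, 0, 0, 0, 0], [-0.4, 0.9, 0, 0, 0, 0, 0], [-0.4, 0.9, 0, 0, 0, 0, 0]]]'

```text
time: 19.67
ee_pos: [0.4585, -0.128, 0.2104]
orientation: [[-0.624, 0.781, 0.001], [0.781, 0.624, -0.0], [-0.001, 0.001, -1.0]]
wrist_force: [-0.7, -0.1, -0.1]
grip_width: 0.702
gripper_force: 0.0
```

Request:
step_arm --increments '[[[-0.4, 0.9, 0, 0, 0, 0, 0], [-0.4, 0.9, 0, 0, 0, 0, 0], [-0.4, 0.9, 0, 0, 0, 0, 0], [-0.4, 0.9, 0, 0, 0, 0, 0], [-0.4, 0, 0, 0, 0, 0, 0], [-0.4, 0, 0, 0, 0, 0, 0], [-0.4, 0, 0, 0, 0, 0, 0], [-0.4, 0, 0, 0, 0, 0, 0], [-0.4, 0, 0, 0, 0, 0, 0], [-0.4, 0, 0, 0, 0, 0, 0]]]'

```text
time: 20.5
ee_pos: [0.4034, -0.0587, 0.2095]
orientation: [[-0.624, 0.782, -0.0], [0.782, 0.624, -0.0], [-0.0, -0.0, -1.0]]
wrist_force: [0.0, 0.8, -0.0]
grip_width: 0.698
gripper_force: 0.0
```

Run:
```python
from h import *
a=snap('top','t5.png');b=snap('side','s5.png')
c=np.zeros((600,800,3),np.uint8)
i=cv2.convertScaleAbs(cv2.resize(a[100:290,140:440,::-1],None,fx=2,fy=2),alpha=1.4);c[:380,:600]=i
t0=cv2.imread('pics/s0.png')
for k,im in((0,t0),(1,b[:,:,::-1])):
    i=cv2.convertScaleAbs(cv2.resize(im[242:297,315:395],None,fx=4,fy=4),alpha=1.5);c[380:600,k*320:k*320+320]=i
cv2.imwrite('pics/c5.png',c)
```

```text
(no output)
```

View pics/c5.png

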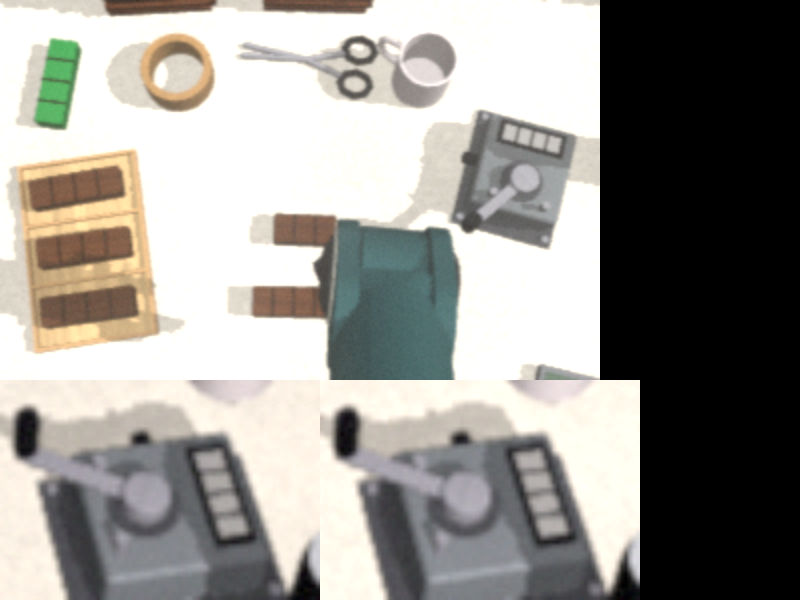

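The lever looks identical before and after (post at crop (27,432) and (347,432)), so it is home. The slat is in its bay and everything else in view is undisturbed.

```bash
python3 -c "
from workcell import workorder
print(workorder.sign_off())"
```

```text
the job is handed in; nothing more can be done
None
```

The job is handed in: slat_mid lies flat in the tray's middle bay within about 2–3 mm of centre, then I swung the tally lever to its stop and it sprang back home, about 20 s on the clock.

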